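Wind the kitchen timer on by three clicks

ROBOT

A 6-joint arm with a two-finger parallel gripper is mounted at the origin on a cart in front of the work surface, level with it; the furniture and walls round the work are solid. World frame = base frame: x ahead of the robot, y to its left, z up, the work surface at z = 0. Lengths are in mm, angles in rad, forces in N, time in s.
With the tool pointing down it reaches from about 350 to 875 mm from the base axis. Payload 4.2 kg.
Tool frame: the origin (TCP) lies between the finger pads; the fingertips stand 17 mm ahead of it and the grasp point (between the pads) lies 2 mm behind it; z points along the fingers, y is the line along which they close (so a half turn about z gives the same grasp; the last joint's range is limited). The gripper opens to 85 mm and grips with 20 to 120 N. Pads are 22 mm wide; open, the fingers measure 114 mm over their backs; the gripper's body (76 mm by 85 mm) begins 54 mm behind the grasp point. The pads swing forward as they close: fully open they stand 13 mm farther back than shut.
Start: joints at [-0.99, 0.385, 0.008, 0, -1.194, -0.259], TCP at [197.687, -592.891, 248.312] pointing down, gripper open.
Joint ranges: [-3.14, 3.14], [-1.21, 2.06], [-1.07, 1.41], [-3.16, 2.05], [-2.99, -0.16], [-3.1, 3.1]. Speed limits (rad/s): [2.79, 2.79, 3.14, 3.14, 3.14, 3.14].

INTERFACE

Orientations are given as a unit quaternion [x, y, z, w].
In Python, from bench import arm, vision, ticket gives the robot as it stands (arm), with the cameras (vision) and the job (ticket).
- The arm moves only by the tool step_hand, called after "Call:" as a command line: name --argument value ..., lists and objects as JSON in quotes. Schema: {"type":"object","properties":{"motion":{"type":"object","properties":{"moves":{"type":"array","items":{"type":"array","items":{"type":"number"},"minItems":6,"maxItems":6},"minItems":1,"maxItems":10}},"additionalProperties":false,"required":["moves"]},"jaw":{"type":"number"},"only":{"type":"string"},"quiet":{"type":"boolean"},"lines":{"type":"string"}},"required":["motion"],"additionalProperties":false}. motion is an object whose key "moves" holds a list of rows, 1 to 10 of them, each of 6 numbers: dx, dy, dz in parts of the range, where 1.0 means 0.6 m, then a rotation vector rx, ry, rz in normalised numbers (1 is 4 rad); each row is the pose to reach, as a shift and turn from the pose commanded when the call began, along the tool's axes at that moment; what a row does not reach only later rows make up. A row lasts 1/10 s, in which the tool goes at most 50 mm and 0.15 rad, less where a joint would pass 70% of its speed; a pose out of reach is approached as far as the arm can. jaw is the finger opening in mm, set as the call begins (left out keeps the last). The fingers move at their own pace and stop on an object; the grip force is fixed at half the most. Time passes only in rows, so rows that do not move let the fingers close. The tool returns the time, the measured TCP pose, the force, the opening and the grip force at its end. only (a regular expression) keeps the lines of the reply that match it, lines (a string "A,B") keeps lines A to B, and quiet returns only ok. Shift and turn numbers lie between -1 and 1, and a call with a number outside is refused. Input that does not fit is refused with a message, and nothing moves.
- arm.read_state(): the state, without advancing time (a new reading comes with each control period).
- vision.get_image(name): name is "side" or "top" or "wrist"; returns the picture (400x640x3 uint8, blue, green, red); there is no depth.
- vision.get_calibration(name): a dict with "K" (3x3 intrinsics, pixels), "rvec" (rotation vector, rad) and "tvec" (3), from world to camera coordinates, as OpenCV has them. Camera axes: x right, y down, z forward; pixel columns grow to the right and rows downward; lengths in mm; the calibration is good to about 2 mm. The wrist camera is an equidistant fisheye: a pixel r from the principal point sees the ray r / f radians off the axis. A picture is of the moment at which its call begins: read the wrist's pose just before it. get_calibration takes no time and is no camera call; for the wrist camera it gives the pose at the moment of the call.
- ticket.job_done(): hands the job in; it is judged then, once.
The state is a dict: "clock": time; "joints": joint angles; "joint_vel": joint speeds; "joint_efforts": joint torques, N m; "position": TCP position; "ee_rot": TCP orientation; "contact_force": force on the tool from outside, world axes, zero at the start; "wrist_torque": the same for the moment, N m; "gripper_width": finger opening in mm; "grasp_force": force on a finger pad.
Only numpy, scipy, OpenCV 4.12 (cv2) and the standard library are available. Lean on these libraries where they do the work, as an engineer would, in place of code of your own. Each camera call takes 0.05 s, during which the arm holds its last target. There are 200 camera calls.

TASK

The cake needs another twelve minutes: wind the red kitchen timer on by exactly three clicks from where it now stands, clockwise seen from above (each click adds four minutes), and let go of it. Leave everything else standing where it is.

Things in the scene. Friction and masses are not known exactly. Their poses are not given: they have to be found in the camera images.
- egg_timer_dial (a joint): Angle (rad) of the timer's red upper half about the vertical axis through timer_top; grows clockwise seen from above, stops at 0 and 5.24. It clicks into a rest every 0.419 rad (24 deg, a click); starts at rest 0, 1 or 2 clicks above 0. Needs about 0.05 N m (grip of 15 N or more); let go between rests, it snaps to the nearer one.
- timer_top (a point): Centre of the flat top of the red clockwork kitchen timer, 57 mm above the worktop, on the dial's axis. Top: ribbed round knob, 32 mm diameter, from 42 to 57 mm high, to grip from above; below it the red half flares to a skirt of 64 mm diameter with white ticks, over a white foot (65 mm diameter, 22 mm high) that holds fast to the worktop. Turns with the dial.
- timer_rim (a point): Point on the timer's red skirt, 28 mm from the dial's axis and 32 mm above the worktop; turns with the dial (24 deg a click).
- red_top_spice: Glass spice jar with a red screw cap and a picture label, 45 mm diameter, 106 mm high, loose; a bystander. Origin at the centre of its underside, z up.

How it is judged (in metres and radians):
At the end, for the whole second after the job is handed in: The dial rests three clicks (72 degrees, within about 10) clockwise of where it started: its skirt point lies 28.5 to 37 mm from its start, the dial's angle is between 1.05 and 2.3 rad, and it is still (distance of timer_rim from where it was at the start of the episode between 0.0285 and 0.037 m and value of joint egg_timer_dial between 1.05 and 2.3 rad and velocity of joint egg_timer_dial between -0.1 and 0.1 rad/s); the robot touches nothing.
It fails at once if the red-capped spice jar is knocked over or shifted by more than 30 mm (distance of red_top_spice from where it was at the start of the episode above 0.03 m or angle between red_top_spice's own z axis and vertical above 0.35 rad).
It also fails if it takes over 35 s, if anything falls off the work surface, if the arm or the gripper's body presses on something with over 40 N, if the wrist force passes 120 N, or if a joint passes its speed limit or range.

## Working session

There is one attempt and no reset: what is moved stays moved. The work goes in short steps, Python scripts to look and compute and a tool call to move; the robot and the scene stay as the last step left them, time stands still between calls to the robot, and variables do not carry over. Pictures are saved under pics/ and viewed, at most 10 in all, crops included, and the job is handed in when it is done.

```bash
ls; mkdir -p pics; python3 - <<'E'
from bench import arm, vision, ticket
import cv2,numpy as np
s=arm.read_state();print(s['clock'],s['position'],s['ee_rot'])
a=[vision.get_image(n) for n in("side","top")]
for n,i in zip(("side","top"),a):
    cv2.imwrite(f'pics/{n}0.png',i)
    print(n,vision.get_calibration(n))
cv2.imwrite('pics/both0.png',cv2.resize(np.vstack(a),None,fx=.75,fy=.75))
E
```

```text
bench.py
pics
0.0 [ 197.53226018 -592.38469498  247.20069125] [-1.60107886e-01  9.87098913e-01  1.07672628e-03 -2.03941107e-04]
side {'K': array([[479.54433679,   0.        , 319.89091202],
       [  0.        , 479.54433679, 199.85712726],
       [  0.        ,   0.        ,   1.        ]]), 'rvec': array([ 1.73086837, -1.5014656 ,  0.76701353]), 'tvec': array([-44.20686141, 327.37299023, 894.11344248])}
top {'K': array([[388.14796226,   0.        , 321.54273157],
       [  0.        , 388.14796226, 198.3009173 ],
       [  0.        ,   0.        ,   1.        ]]), 'rvec': array([ 2.12236033, -2.17905711,  0.1663905 ]), 'tvec': array([ 20.16157982, 446.46143071, 873.77199714])}
```

View pics/both0.png

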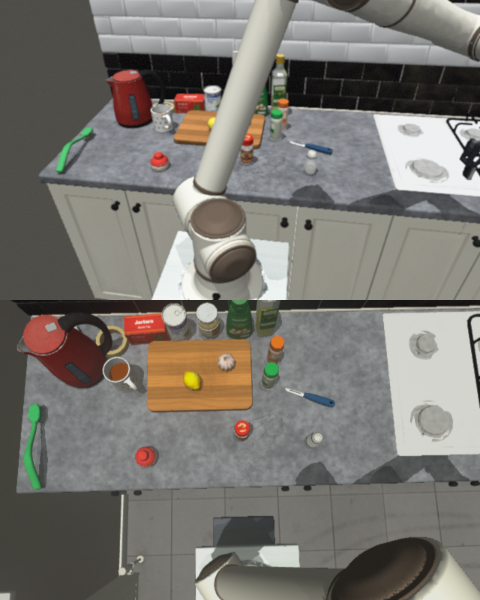

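The timer is the low red dome: side view about (212,213), top view about (193,209). The spice jar is at about (323,172) in the top view, well clear of it.

```bash
cat > h.py <<'E'
import cv2,numpy as np
from bench import arm, vision, ticket
def red(i):
    h=cv2.cvtColor(i,cv2.COLOR_BGR2HSV)
    return (((h[...,0]<8)|(h[...,0]>172))&(h[...,1]>130)&(h[...,2]>60)).astype(np.uint8)
def ray(n,px):
    c=vision.get_calibration(n);R=cv2.Rodrigues(c['rvec'])[0]
    d=R.T@np.linalg.solve(c['K'],[*px,1]);return -R.T@c['tvec'],d/np.linalg.norm(d)
def plane(n,px,z):
    o,d=ray(n,px);return o+d*(z-o[2])/d[2]
def proj(n,p):
    c=vision.get_calibration(n);return cv2.projectPoints(np.array([p],float),c['rvec'],c['tvec'],c['K'],None)[0].ravel()
E
python3 - <<'E'
from h import *
for n,w in(("side",(212,213)),("top",(193,209))):
    i=cv2.imread(f'pics/{n}0.png')
    k,l,s,c=cv2.connectedComponentsWithStats(red(i))
    for j in range(1,k):
        if s[j,4]>40: print(n,s[j],c[j])
    print(plane(n,w,35))
a=cv2.imread('pics/side0.png')[180:245,170:260];b=cv2.imread('pics/top0.png')[175:240,150:240]
cv2.imwrite('pics/c0.png',cv2.resize(np.hstack([a,b]),(720,260),interpolation=cv2.INTER_CUBIC))
E
```

```text
side [ 144   94   58   73 2770] [173.21552347 130.34729242]
side [232 124  40  26 799] [250.7008761  135.38673342]
side [324 179  14  15 141] [330.5248227  187.06382979]
side [201 203  23  19 323] [211.62229102 212.73993808]
[425.98755576 305.30245527  35.        ]
top [  31   19   56   52 2030] [57.08226601 46.44729064]
top [ 165   18   60   41 1577] [192.05833862  37.67343056]
top [  32   42  101   72 2891] [95.1622276  76.73192667]
top [313 161  20  21 263] [322.3878327 170.9581749]
top [180 196  27  26 517] [192.9516441 208.3868472]
[429.11593883 306.16699325  35.        ]
```

View pics/c0.png

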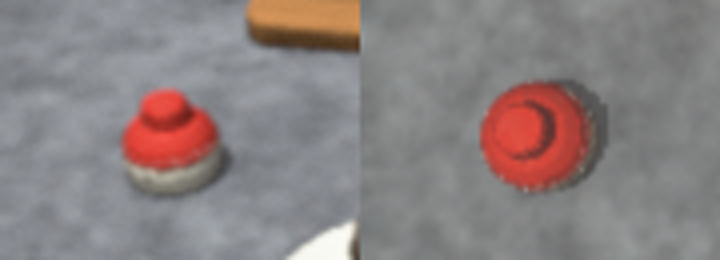

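```bash
python3 - <<'E'
from h import *
from scipy.spatial.transform import Rotation as Ro
kt,ks=(189.2,206.4),(211.1,204.2)
print(plane("top",kt,57),plane("side",ks,57))
(o1,d1),(o2,d2)=ray("top",kt),ray("side",ks)
t=np.linalg.lstsq(np.c_[d1,-d2],o2-o1,rcond=None)[0];print(o1+t[0]*d1,o2+t[1]*d2)
# skirt disc (64mm dia, ~z 28)
print(plane("top",(192.95,208.39),32),"jar",plane("top",(322.4,171),106))
R=Ro.from_quat(arm.read_state()['ee_rot']).as_matrix();p=arm.read_state()['position']
for w in([430,0,250],[428,305,200]):print(R.T@(np.array(w)-p))
E
```

```text
[432.47593268 307.77230035  57.        ] [434.70471891 307.47385223  57.        ]
[432.21643478 307.12662635  58.94941112] [432.38512724 306.40870013  58.73407894]
[430.9229076  307.27591926  32.        ] jar [495.76347297   5.79704439 106.        ]
[-407.83381799  488.59543311   -1.75325728]
[-502.34672417  778.49060634   48.81451012]
```

The manual's scale: shifts go in shares of 0.6 m and turns go in shares of 4 rad. Converting my numbers, 360 mm / 600 = 0.6, -300 mm / 600 = -0.5, -0.12 rad / 4 = -0.03.

Call:
step_hand --motion '{"moves":[[-0.05,0.06,0,0,0,-0.03],[-0.1,0.12,0,0,0,-0.06],[-0.15,0.18,0,0,0,-0.09],[-0.2,0.24,0,0,0,-0.12],[-0.25,0.3,0,0,0,-0.15],[-0.3,0.36,0,0,0,-0.18],[-0.35,0.42,0,0,0,-0.21],[-0.4,0.48,0,0,0,-0.24],[-0.45,0.54,0,0,0,-0.27],[-0.5,0.6,0,0,0,-0.3]]}' --jaw 85

```text
clock: 1.1
position: [368.4, -154.6, 248.3]
ee_rot: [-0.691, 0.723, -0.0, 0.0]
contact_force: [1.6, -0.8, -0.7]
gripper_width: 85.2
grasp_force: 0.0
```

```bash
cat > where.py <<'E'
from h import *
from scipy.spatial.transform import Rotation as Ro
import sys
s=arm.read_state();R=Ro.from_quat(s['ee_rot']).as_matrix()
print(s['position'],np.round(R,3).tolist(),np.round(s['joints'],2))
print(R.T@(np.array([float(v) for v in sys.argv[1:4]])-s['position']))
E
python3 where.py 432 307 180
```

```text
[ 368.40128484 -154.6447845   248.29851227] [[-0.044, -0.999, 0.0], [-0.999, 0.044, 0.0], [-0.0, -0.0, -1.0]] [ 0.01 -0.01 -0.5  -0.   -1.09 -0.06]
[-463.99304444  -43.16356997   68.35752588]
```

To row units: -464 mm / 600 = -0.7733, -418 mm / 600 = -0.6967.

Call:
step_hand --motion '{"moves":[[-0.0767,-0.0067,0.01,0,0,0],[-0.155,-0.015,0.0217,0,0,0],[-0.2317,-0.0217,0.0333,0,0,0],[-0.31,-0.0283,0.045,0,0,0],[-0.3867,-0.0367,0.0567,0,0,0],[-0.4633,-0.0433,0.0683,0,0,0],[-0.5417,-0.05,0.08,0,0,0],[-0.6183,-0.0583,0.0917,0,0,0],[-0.6967,-0.065,0.1033,0,0,0],[-0.7733,-0.0717,0.1133,0,0,0]]}'

```text
clock: 2.1
position: [433.7, 306.6, 179.6]
ee_rot: [-0.69, 0.724, -0.0, -0.001]
contact_force: [-0.3, -0.3, -0.4]
gripper_width: 85.1
grasp_force: 0.0
```

Call:
step_hand --motion '{"moves":[[0,0,0,0,0,0],[0,0,0,0,0,0],[0,0,0,0,0,0]]}'

```text
clock: 2.4
position: [433.7, 304.0, 180.0]
ee_rot: [-0.689, 0.724, -0.0, -0.001]
contact_force: [-0.7, -0.0, -0.1]
gripper_width: 84.9
grasp_force: 0.0
```

```bash
python3 - <<'E'
from h import *
a=vision.get_image("wrist");b=vision.get_image("side");t=vision.get_image("top")
for n,i in zip("wst",(a,b,t)):cv2.imwrite(f'pics/{n}1.png',i)
c=vision.get_calibration("wrist");print(c)
R=cv2.Rodrigues(c['rvec'])[0]
for p in([432,307,57],[432,307,0]):
    q=R@np.array(p)+c['tvec'];th=np.arctan2(np.hypot(*q[:2]),q[2]);print(c['K'][:2,2]+c['K'][0,0]*th*q[:2]/np.hypot(*q[:2]))
E
python3 where.py 432 307 61
```

```text
{'K': array([[309.70691629,   0.        , 323.84431417],
       [  0.        , 309.70691629, 197.36945239],
       [  0.        ,   0.        ,   1.        ]]), 'rvec': array([-0.07854626, -3.10600732, -0.41055496]), 'tvec': array([ 418.54273275, -331.43895144,  227.08736978])}
[326.9671766  197.94722289]
[326.46953727 183.19236918]
[434.09171077 303.79241336 180.76324079] [[-0.05, -0.999, 0.0], [-0.999, 0.05, 0.0], [-0.0, -0.0, -1.0]] [ 0.92  0.29 -0.32 -0.   -0.96 -0.97]
[ -3.04893359   2.28077588 119.76393353]
```

View pics/w1.png

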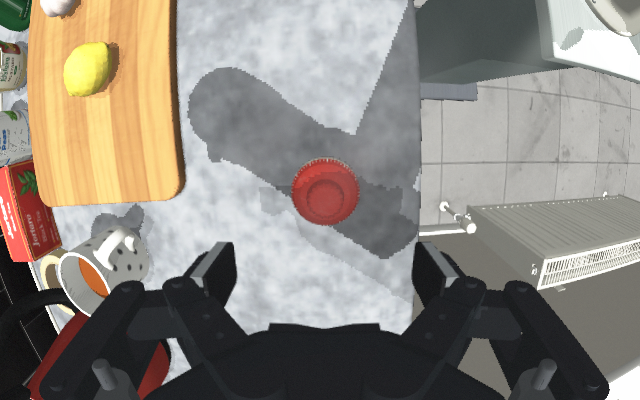

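The wrist view shows the knob at about (325,197), against a prediction of (327,198), so the position agrees. I'm descending now.

To row units: 118 mm / 600 = 0.1967, 116 mm / 600 = 0.1933.

Call:
step_hand --motion '{"moves":[[-0.0017,0.0017,0.05,0,0,0],[-0.0033,0.0033,0.1,0,0,0],[-0.005,0.0033,0.1417,0,0,0],[-0.005,0.0033,0.175,0,0,0],[-0.005,0.0033,0.1867,0,0,0],[-0.005,0.0033,0.1933,0,0,0],[-0.005,0.0033,0.1967,0,0,0],[-0.005,0.0033,0.1967,0,0,0],[-0.005,0.0033,0.1967,0,0,0]]}' --jaw 60

```text
clock: 3.45
position: [432.7, 308.4, 63.3]
ee_rot: [-0.69, 0.724, 0.0, 0.001]
contact_force: [-1.0, -0.1, 0.3]
gripper_width: 60.7
grasp_force: 0.0
```

```bash
python3 where.py 432 307 61; python3 - <<'E'
from h import *
i=vision.get_image("wrist");cv2.imwrite('pics/w2.png',i)
E
```

```text
[432.66745115 308.37829813  63.25187156] [[-0.049, -0.999, 0.001], [-0.999, 0.049, 0.002], [-0.002, -0.001, -1.0]] [ 0.92  0.44 -0.45  0.   -0.68 -0.97]
[1.41283903 0.60196848 2.24892021]
```

View pics/w2.png

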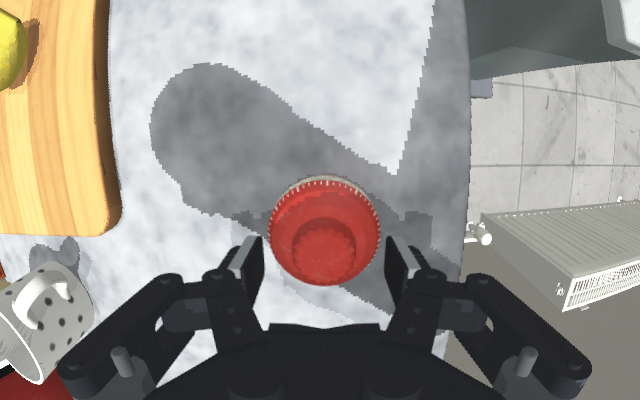

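The pads stand evenly either side of the knob: their midpoint is about column 322 and the knob is at 323. I'll drop 2 mm and close.

To row units: 2 mm / 600 = 0.0033, 1 mm / 600 = 0.0017.

Call:
step_hand --motion '{"moves":[[0.0017,0,0.0017,0,0,0],[0.0017,0,0.0033,0,0,0],[0.0017,0,0.0033,0,0,0],[0.0017,0,0.0033,0,0,0],[0.0017,0,0.0033,0,0,0],[0.0017,0,0.0033,0,0,0],[0.0017,0,0.0033,0,0,0],[0.0017,0,0.0033,0,0,0]]}' --jaw 20

```text
clock: 4.3
position: [432.7, 307.0, 61.1]
ee_rot: [-0.69, 0.724, -0.0, 0.001]
contact_force: [1.6, -2.0, 5.3]
gripper_width: 30.2
grasp_force: 59.0
```

```bash
python3 - <<'E'
from h import *
i=vision.get_image("wrist");cv2.imwrite('pics/w3.png',i)
s=arm.read_state();print(s['position'],s['contact_force'],s['wrist_torque'],s['gripper_width'],s['grasp_force'])
E
```

```text
[432.76039518 307.03981617  61.11927534] [ 1.69251586 -2.15623792  5.90990746] [-0.5577755  -0.24439327 -0.00834688] 30.19111739479293 58.97201120853424
```

View pics/w3.png

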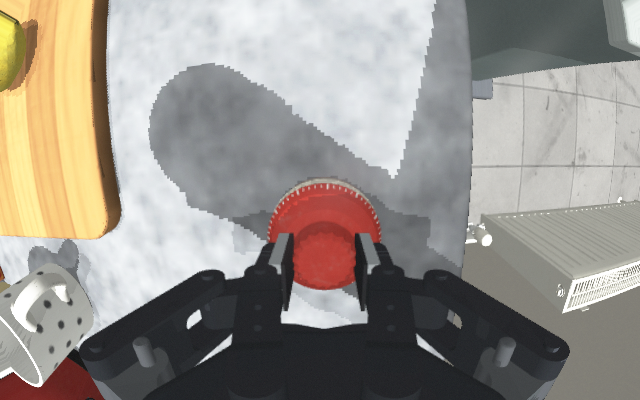

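The knob is gripped at 59 N with the opening about its diameter. Next is a turn of +1.26 rad about the tool's z, which points down, so it is clockwise from above.

To row units: 1.27 rad / 4 = 0.3175.

Call:
step_hand --motion '{"moves":[[0,0,0,0,0,0.03],[0,0,0,0,0,0.0625],[0,0,0,0,0,0.095],[0,0,0,0,0,0.1275],[0,0,0,0,0,0.16],[0,0,0,0,0,0.1925],[0,0,0,0,0,0.225],[0,0,0,0,0,0.2575],[0,0,0,0,0,0.2875],[0,0,0,0,0,0.3175]]}'

```text
clock: 5.35
position: [431.3, 308.3, 61.1]
ee_rot: [-0.123, 0.992, 0.001, -0.0]
contact_force: [-8.0, 3.1, 7.2]
gripper_width: 30.3
grasp_force: 59.4
```

Call:
step_hand --motion '{"moves":[[0,0,0,0,0,0],[0,0,0,0,0,0],[0,0,0,0,0,0],[0,0,0,0,0,0]]}'

```text
clock: 5.75
position: [431.3, 308.3, 61.1]
ee_rot: [-0.126, 0.992, 0.001, -0.0]
contact_force: [-8.5, 4.2, 7.7]
gripper_width: 30.1
grasp_force: 59.4
```

```bash
python3 where.py 432.7 307 61;python3 - <<'E'
from h import *
s=arm.read_state();print(s['contact_force'],s['wrist_torque'],s['gripper_width'],s['grasp_force'])
E
```

```text
[431.28340814 308.26644471  61.10485431] [[-0.968, -0.249, -0.0], [-0.249, 0.968, 0.002], [-0.0, 0.002, -1.0]] [ 0.93  0.44 -0.45 -0.   -0.67 -2.24]
[-1.05589672 -1.57998229  0.10172121]
[-8.47929867  4.17643981  7.69480092] [ 1.07229618  2.21291095 -0.0326779 ] 30.147188266301942 59.37152981758118
```

Call:
step_hand --motion '{"moves":[[0,0,0,0,0,0],[0,0,0,0,0,0],[0,0,0,0,0,0],[0,0,0,0,0,0],[0,0,0,0,0,0]]}' --jaw 60

```text
clock: 6.25
position: [432.3, 306.7, 60.1]
ee_rot: [-0.125, 0.992, -0.0, -0.0]
contact_force: [-0.7, -0.4, -0.1]
gripper_width: 59.9
grasp_force: 0.0
```

Call:
step_hand --motion '{"moves":[[0,0,-0.0167,0,0,0],[0,0,-0.05,0,0,0],[0,0,-0.1,0,0,0],[0,0,-0.15,0,0,0],[0,0,-0.195,0,0,0],[0,0,-0.195,0,0,-0.03],[0,0,-0.195,0,0,-0.03],[0,0,-0.195,0,0,-0.03]]}'

```text
clock: 7.05
position: [431.9, 306.6, 177.3]
ee_rot: [-0.184, 0.983, -0.0, -0.0]
contact_force: [0.3, -0.2, 0.1]
gripper_width: 59.5
grasp_force: 0.0
```

```bash
python3 - <<'E'
from h import *
import scipy.ndimage as nd
b=[vision.get_image("wrist"),vision.get_image("top")];c=vision.get_calibration("wrist");cv2.imwrite('pics/w4.png',b[0])
np.save('cal4.npy',np.r_[c['rvec'],c['tvec']])
o=[cv2.resize(x[150:240,270:380],None,fx=5,fy=5,interpolation=cv2.INTER_CUBIC)[:450,:395] for x in(cv2.imread('pics/w1.png'),b[0])]
cv2.imwrite('pics/cmp.png',np.hstack(o))
print(arm.read_state()['position'])
E
```

```text
[431.91261258 306.54843483 176.77297792]
```

View pics/cmp.png

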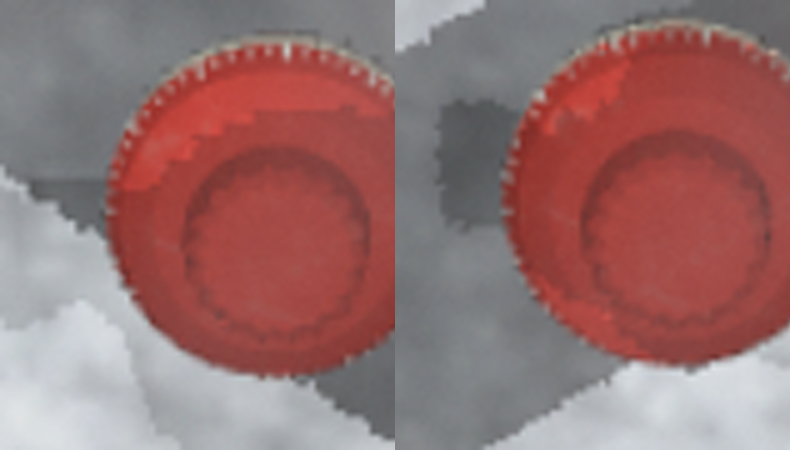

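View pics/w4.png

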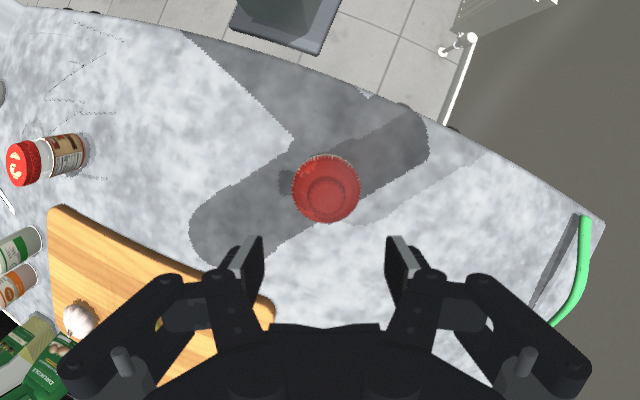

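Crop comparison: long white ticks about 30° apart are visible before (e.g. (287,48), (200,70)) and after (e.g. (705,33), (616,40)). Their world angles will show how many clicks the dial turned.

```bash
python3 - <<'E'
from h import *
K=vision.get_calibration("wrist")['K'];k=np.load('cal4.npy')
cals=[(np.array([-0.07854626,-3.10600732,-0.41055496]),np.array([418.54273275,-331.43895144,227.08736978])),(k[:3],k[3:])]
# crop pixel -> rim angle about the dial axis; axis at rim height from red-blob outline is (432,307)
T=[[(133,125),(200,70),(287,48),(375,78)],[(145,95),(221,40),(310,33),(392,62)]]
for (r,t),tk in zip(cals,T):
    R=cv2.Rodrigues(r)[0]
    for c in tk:
        d=(np.array(c)+.5)/5-.5+[270,150]-K[:2,2];th=np.hypot(*d)/K[0,0]
        v=R.T@np.r_[np.sin(th)*d/np.hypot(*d),np.cos(th)];o=-R.T@t;p=o+v*(25-o[2])/v[2]
        q=p[:2]-[432.2,306.8];a=-np.degrees(np.arctan2(q[1],q[0]));print(c,p.round(1),np.hypot(*q).round(1),"cw deg",a.round(1),(a%30).round(1))
E
```

```text
(133, 125) [459.5 291.9  25. ] 31.1 cw deg 28.7 28.7
(200, 70) [446.5 282.3  25. ] 28.3 cw deg 59.8 29.8
(287, 48) [430.3 279.1  25. ] 27.8 cw deg 93.9 3.9
(375, 78) [414.5 285.4  25. ] 27.8 cw deg 129.6 9.6
(145, 95) [423.5 279.6  25. ] 28.5 cw deg 107.8 17.8
(221, 40) [409.1 288.9  25. ] 29.2 cw deg 142.3 22.3
(310, 33) [402.2 303.4  25. ] 30.2 cw deg 173.6 23.6
(392, 62) [401.7 319.2  25. ] 32.9 cw deg -158.0 22.0
```

```bash
python3 - <<'E'
import numpy as np
from scipy.optimize import least_squares as L
A=np.array([[459.5,291.9],[446.5,282.3],[430.3,279.1],[414.5,285.4]]);B=np.array([[423.5,279.6],[409.1,288.9],[402.2,303.4],[401.7,319.2]])
for sp in(24,30,36):
    k=np.arange(4)*np.radians(sp)
    def f(v,P):
        a=v[2]+k;return (np.c_[v[0]+v[3]*np.cos(a),v[1]-v[3]*np.sin(a)]-P).ravel()
    r=[L(f,[432,307,a0,31],args=(P,)) for P,a0 in((A,.5),(B,1.8))]
    print(sp,[(q.x.round(2),round(q.cost,2)) for q in r],np.degrees(r[1].x[2]-r[0].x[2])%sp)
E
python3 - <<'E'
from h import *
a=[cv2.imread(f'pics/w{k}.png') for k in(1,4)]
o=[cv2.resize(x[150:200,285:365],None,fx=10,fy=6,interpolation=cv2.INTER_CUBIC)[:300] for x in a]
cv2.imwrite('pics/cmp2.png',np.vstack(o))
E
```

```text
24 [(array([432.46, 319.22,   0.79,  39.1 ]), np.float64(1.32)), (array([439.57, 314.18,   2.02,  38.71]), np.float64(0.94))] 22.303239884587725
30 [(array([433.67, 311.19,   0.63,  32.06]), np.float64(0.21)), (array([432.5 , 310.34,   1.86,  31.72]), np.float64(0.51))] 10.375414465821706
36 [(array([434.51, 305.56,   0.48,  27.46]), np.float64(2.32)), (array([427.53, 307.65,   1.71,  27.15]), np.float64(3.26))] 34.454125590449394
```

View pics/cmp2.png

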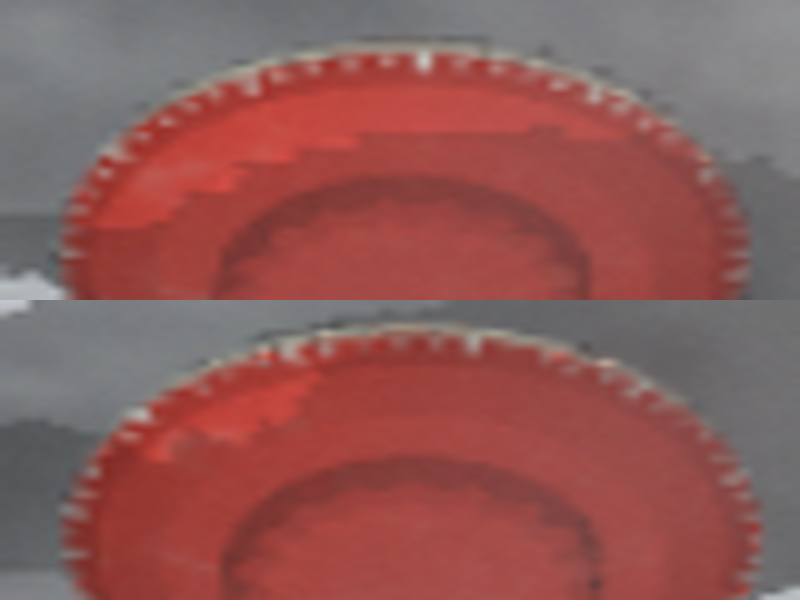

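A 30° tick spacing fits best, with the fitted radius 32 mm as specified. The ticks moved 10° modulo 30°, where three clicks give 12°, two give 18° and four give 6°. The gripper also turned 72.7°, so the dial moved three clicks and the gripper is clear of it.

```bash
python3 -c "
from bench import arm, vision, ticket
print(ticket.job_done())"
```

```text
the job is handed in; nothing more can be done
None
```

I wound the timer on three clicks clockwise, let go of it and handed the job in at about 7 s on the robot's clock. The skirt ticks before and after fit three clicks, and nothing else was touched; the hand-in returned no verdict.

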